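# Clamp the long lantern panel in the bonding jig

## Robot

A 6-joint arm with a two-finger parallel gripper is mounted at the origin on the work surface. World frame = base frame: x ahead of the robot, y to its left, z up, the work surface at z = 0. Lengths are in mm, angles in rad, forces in N, time in s.
With the tool pointing down it reaches from about 300 to 775 mm from the base axis. Payload 14.6 kg.
Tool frame: the origin (TCP) lies on the centre line of the jaws, within the pads' length; the fingertips stand 11 mm ahead of it and the grasp point (between the pads) lies 8 mm behind it; x points along the fingers, y is the direction in which the jaws open and shut, and the axes are right-handed (so a half turn about x gives the same grasp; the last joint's range is limited). The gripper opens to 94 mm and grips with 3 to 60 N. Pads are 16 mm wide; open, the fingers measure 119 mm over their backs; the gripper's body (75 mm by 177 mm) begins 78 mm behind the grasp point.
Start: joints at [-1.243, 0.3, 1.521, -0, 1.321, -0.067], TCP at [211.535, -507.683, 216.446] pointing down, gripper open.
Joint ranges: [-3.03, 3.03], [-0.79, 2.21], [0.23, 2.52], [-1.04, 4.18], [0, 3.07], [-2.55, 2.55]. Speed limits (rad/s): [2.22, 2.22, 2.57, 3.14, 3.14, 3.14].

## Interface

Orientations are given as [roll, pitch, yaw] about the fixed x, y, z axes, in that order (R = Rz(yaw) Ry(pitch) Rx(roll)).
In Python, from cell import manip gives the robot as it stands.
- The arm moves only by the shell command python3 -m handwheel 'ROWS' [OPENING] [FORCE]. ROWS is JSON, a list of rows, each a list of 2 entries, a list of its own where there are three numbers: the shift along the tool's x, y, z in mm, then the turn about the tool's x in rad. In form: [[[x, y, z], spin], ...]. A call has exactly 10 rows; each row shifts and turns the commanded pose from where the row before left it, along the tool's axes as they then stand; what a row does not reach is not made up. A row lasts 1/8 s, in which the tool goes at most 62.5 mm and 10.7 degrees, less where a joint would pass 70% of its speed; a pose out of reach is approached as far as the arm can. A call with a gripper value outside its range is refused whole. OPENING is the closure in counts, from 0 (fully open) to 255 (shut), set as the call begins (- or left out, the last holds). The fingers move at their own pace and stop on an object; FORCE is the grip in N (left out, the last holds). Time passes only in rows, so rows that do not move let the fingers close, or fill a call up. It gives the time, the measured TCP pose, the force and the opening at its end, in the units of the state.
- manip.read_state(): the state, without advancing time (a new reading comes with each control period).
- manip.camera(name): name is "scene" or "side" or "wrist"; returns a dict with "pixels" (420x560x3 uint8, red, green, blue), "z_map" (420x560 float32, mm along the optical axis (not along the pixel's ray), 0 where there is no reading), "mtx" (3x3 intrinsics, pixels), "xyz" and "orientation" of the camera in the world. Camera axes: x right, y up, looking along -z (the intrinsics and any distortion apply to the point x, -y, -z); pixel columns grow to the right and rows downward; lengths in mm; the calibration is good to about 2 mm. A picture is of the moment at which its call begins.
- manip.sign_off(): hands the job in, once; it reports no verdict.
Trained networks look in the newest picture that a camera, given by its name, has taken for a name from the list of things; names that differ only in an ending like _2 or _b are one class to them, and where a whole thing is asked for, a point or a joint stands for the part that bears it (a point fixed in the world has none). Each returns a list of dicts, best first, with "confidence" (0 to 1); they miss things now and then, are a little off and sometimes report something else, mostly with a low value. They report only what shows in the picture. A call takes as long as a camera call. They do not tell look-alikes from the thing itself.
- manip.cut_out(target, camera): "region" (420x560 bool, what is visible of it) and "centre" ([column, row] in pixels, amid what is visible of it).
The state is a dict: "clock": time; "joints": joint angles; "qd": joint speeds; "effort": joint torques, N m; "eef_pos": TCP position; "eef_rot": TCP orientation; "wrist_force": force on the tool from outside, world axes, zero at the start; "moment": the same for the moment, N m; "finger_gap": finger opening in mm.
Only numpy, scipy, OpenCV 4.12 (cv2) and the standard library are available. Lean on these libraries where they do the work, as an engineer would, in place of code of your own. Each camera call takes 0.05 s, during which the arm holds its last target. There are 200 camera calls.

## Task

Load the longest of the three brass-framed white lantern panels into the bonding jig: use the panel's end to draw the sprung curved arm back, set the panel flat on the raised bed with its other end against the low fixed fence, and let go so that the arm springs onto it. The panel must end lying along the bed, centred across it, fretwork up, held between the arm and the fence.

Things in the scene. Friction and masses are not known exactly. Their poses are not given: they have to be found in the camera images.
- long_panel_mid (a point): Centre (half-way up) of the long lantern panel: rigid opal-white slab, brass border, brass fretwork on top; 110 mm long (x), 50 mm wide (y), 16 mm thick (z, up), about 0.1 kg, flat on the table, fretwork up; either end may lead. Two bystander panels look alike but are shorter: 72 x 50 and 66 x 66 mm.
- seat (a point): Centre of the jig's bed top (aluminium bar 118 x 34 mm, 30 mm above the table, 20 mm above its plywood base: a panel overhangs 8 mm each side, with room for fingers). x runs from fence to arm, y across, z up. Dark steel fence: face at x = -55 mm, top 7 mm above the bed. A seated panel's centre is 8 mm above this point. Arm pivot: x 60, y 95 mm, 35 mm above the bed. The jig is fixed.
- clip_nose (a point): Mid-height of the curved arm's nose: upright steel post, 16 mm diameter, spanning 2 to 36 mm above the bed, so it meets the end of a panel held just over the fence (underside 14 mm above the bed). At rest its centre is at x = 38, y = 0 mm from the seat, its near side 85 mm from the fence. Pushed towards the seat's +x it swings back about the pivot, radius 97 mm.
- clip_arm (a joint): Angle of the sprung arm in rad: 0 at rest (a stop), growing as the nose moves away from the fence, at most 0.60; about 0.26 when it holds a seated long panel, 0.34 when the panel is 8 mm clear of the fence. The spring pushes the nose towards the fence with 3 N at rest, 5 to 6 N drawn back; it does not stay back by itself.
Not all that is in view belongs to the job. Leave any black or blue look-alike of the part that bears long_panel_mid alone.

How it is judged:
By the outcome, as a careful person would: the job done as asked, in the order asked, and still so for the second after the job is handed in, with the robot touching nothing.
It also fails if it takes over 38 s, if anything falls off the work surface, if the arm or the gripper's body presses on something with over 40 N, if the wrist force passes 120 N, or if a joint passes its speed limit or range.

## Working session

There is one attempt and no reset: what is moved stays moved. The work goes in short steps, Python scripts to look and compute and a shell command to move; the robot and the scene stay as the last step left them, time stands still between calls to the robot, and variables do not carry over. Pictures are saved under pics/ and viewed, about 8 in all and at most 12, crops included, and the job is handed in when it is done.

```bash
mkdir -p pics; ls; cat > h.py <<'E'
import numpy as np, cv2
from cell import manip
from scipy.spatial.transform import Rotation as R
def rot(o):
    o=np.asarray(o,float)
    return o if o.shape==(3,3) else R.from_euler('xyz',o).as_matrix()
def cloud(c):
    z=c['z_map'].astype(float);K=np.asarray(c['mtx']);v,u=np.mgrid[:z.shape[0],:z.shape[1]]
    p=np.stack([(u-K[0,2])/K[0,0]*z,-(v-K[1,2])/K[1,1]*z,-z],-1)
    w=p@rot(c['orientation']).T+np.asarray(c['xyz']);w[z==0]=np.nan
    return w
def save(c,n): cv2.imwrite('pics/'+n+'.png',np.ascontiguousarray(c['pixels'][:,:,::-1]))
E
python3 - <<'E'
from h import *
s=manip.read_state();print(s)
for cam in ['scene','side']:
    c=manip.camera(cam);save(c,cam+'0');w=cloud(c);print(cam,{k:c[k] for k in c if k not in('pixels','z_map')})
    for t in ['long_panel_mid','seat','clip_nose','clip_arm']:
        for d in manip.cut_out(t,cam):
            p=w[d['region']];p=p[~np.isnan(p).any(1)]
            print(cam,t,round(d['confidence'],2),np.round(d['centre']),d['region'].sum(),np.round(np.median(p,0)) if len(p) else None,np.round(np.ptp(p,axis=0)) if len(p) else '')
E
```

```text
pics
{'clock': 0.0, 'joints': array([-1.24264252e+00,  3.00462336e-01,  1.52159239e+00, -3.53775138e-06,
        1.32069416e+00, -6.65954639e-02]), 'qd': array([-0.00147173,  0.00076408,  0.00064019,  0.00026336,  0.00103698,
        0.00092066]), 'effort': array([-5.79673051e-04, -5.31805480e+01, -3.52734554e+01,  7.07484456e-02,
        2.43933289e-02, -8.38829601e-05]), 'eef_pos': array([ 211.43407573, -507.46109237,  215.88634605]), 'eef_rot': array([-1.63442815,  1.56964009,  1.90191465]), 'wrist_force': array([-0.17660858,  0.52772724, -0.89506021]), 'moment': array([0.04664855, 0.00318674, 0.0485253 ]), 'finger_gap': 93.83253604580369}
scene {'mtx': array([[537.80265034,   0.        , 291.46176217],
       [  0.        , 537.80265034, 215.44922058],
       [  0.        ,   0.        ,   1.        ]]), 'xyz': array([1009.9667044 , -688.79138572, 1172.2918688 ]), 'orientation': array([ 0.66454958, -0.01540751,  0.76058491])}
scene long_panel_mid 0.95 [240. 358.] 1115 [ 595. -396.   16.] [102. 115.  28.]
scene long_panel_mid 0.9 [285. 198.] 666 [349.  12.  15.] [119.  89.  29.]
s
[... 626 characters left out ...]
.63257689, 795.93926252, 715.0836154 ]), 'orientation': array([ 9.20768458e-01,  1.91433742e-03, -3.00122398e+00])}
side long_panel_mid 0.84 [228. 237.] 700 [571.  40.  14.] [ 63. 114.  18.]
side long_panel_mid 0.81 [272. 210.] 616 [485. -87.  13.] [114.  79.  21.]
side long_panel_mid 0.71 [320. 247.] 803 [350.  22.  14.] [116.  97.  21.]
side long_panel_mid 0.7 [360. 187.] 495 [ 251. -241.   13.] [104.  58.  21.]
side long_panel_mid 0.58 [255. 156.] 348 [ 590. -379.   14.] [100. 117.  21.]
side seat 0.82 [232. 315.] 6963 [524. 260.   9.] [256. 229.  69.]
side clip_nose 0.71 [199. 289.] 363 [580. 230.  51.] [ 78. 135.  60.]
side clip_arm 0.59 [198. 287.] 367 [581. 228.  51.] [ 83. 133.  58.]
```

```bash
python3 - <<'E'
from h import *
for cam in ['scene','side']:
    c=manip.camera(cam);save(c,cam+'1');w=cloud(c)
    for d in manip.cut_out('long_panel_mid',cam):
        m=d['region']&(w[...,2]>10)&(w[...,2]<22);p=w[m]
        r=cv2.minAreaRect(p[:,:2].astype(np.float32))
        print(cam,np.round(d['centre']),np.round(r[0]),np.round(r[1]),round(r[2]),np.median(c['pixels'][m],0))
    if cam=='scene':
        a=c['pixels'][130:280,320:500,::-1];cv2.imwrite('pics/jig.png',cv2.resize(a,None,fx=4,fy=4))
    # bed top points
    x=w.reshape(-1,3);m=(abs(x[:,2]-30)<3.5)&(abs(x[:,0]-530)<150)&(abs(x[:,1]-240)<150)
    r=cv2.minAreaRect(x[m][:,:2].astype(np.float32));print('bed',m.sum(),r, np.median(x[m],0))
E
```

```text
scene [239. 359.] [ 592. -393.] [ 51. 112.] 35 [ 87.  93. 145.]
scene [287. 200.] [346.  14.] [112.  56.] 21 [ 40.  75. 149.]
scene [191. 234.] [ 248. -253.] [117.  53.] 2 [18. 18. 19.]
scene [351. 244.] [570.  29.] [114.  55.] 80 [ 50.  80. 150.]
scene [298. 253.] [487. -97.] [ 53. 113.] 76 [175. 157. 122.]
bed 320 ((515.9035034179688, 222.50262451171875), (180.947509765625, 94.95365905761719), 11.430822372436523) [489.1686309  214.41308681  30.27332041]
side [362. 188.] [ 251. -252.] [ 58. 100.] 89 [20. 20. 22.]
side [230. 239.] [572.  31.] [114.  52.] 80 [ 35.  78. 171.]
side [320. 247.] [348.  16.] [111.  54.] 21 [ 35.  78. 172.]
side [257. 154.] [ 592. -390.] [ 52. 115.] 35 [ 35.  78. 170.]
side [274. 210.] [488. -96.] [ 55. 111.] 74 [195. 178. 148.]
bed 669 ((516.4865112304688, 231.45574951171875), (181.654052734375, 92.69293212890625), 12.994002342224121) [493.56211046 220.01054378  29.12247255]
```

View pics/scene0.png

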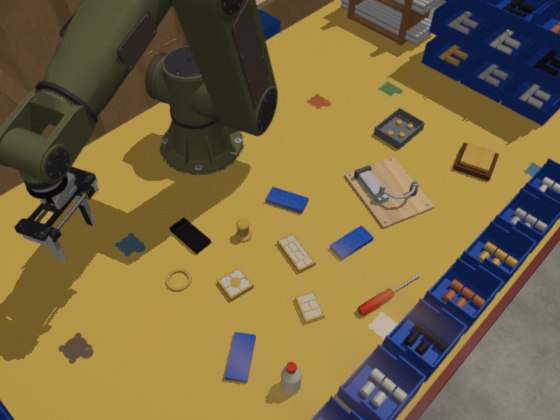

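View pics/jig.png

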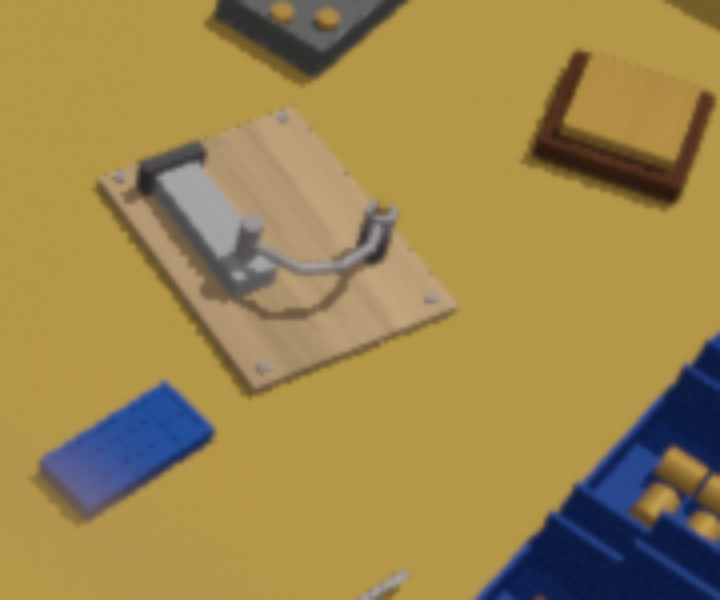

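```bash
cat > jig.py <<'E'
from h import *
def fit(c,zr,cen=(515,215),rad=110,sat=45):
    w=cloud(c);px=c['pixels'].astype(int);z=w[...,2]
    m=(z>zr[0])&(z<zr[1])&(np.hypot(w[...,0]-cen[0],w[...,1]-cen[1])<rad)&(np.ptp(px,axis=2)<sat)
    n,l,st,_=cv2.connectedComponentsWithStats(m.astype(np.uint8),connectivity=4)
    k=1+np.argmax(st[1:,4]);p=w[l==k]
    return p,cv2.minAreaRect(p[:,:2].astype(np.float32)),st[k]
E
python3 - <<'E'
from jig import *
for cam in ['scene','side']:
    c=manip.camera(cam);w=cloud(c)
    for nm,zr in [('bed',(26,33.5)),('fence',(34.5,40)),('post',(55,75))]:
        p,r,st=fit(c,zr);print(cam,nm,len(p),np.round(p.mean(0),1),np.round(r[0],1),np.round(r[1],1),round(r[2],1),st[:4])
    x=w.reshape(-1,3);m=(abs(x[:,2]-10)<3)&(abs(x[:,0]-530)<170)&(abs(x[:,1]-240)<170)
    r=cv2.minAreaRect(x[m][:,:2].astype(np.float32));print('base',r)
    if cam=='side': cv2.imwrite('pics/jigside.png',cv2.resize(c['pixels'][240:400,140:340,::-1],None,fx=4,fy=3.75))
E
```

```text
scene bed 257 [478.6 217.5  30. ] [479.3 214.2] [49.1 98.1] 65.9 [354 169  26  27]
scene fence 36 [437.6 230.7  36.9] [438.3 230.5] [37.5 13.4] 71.7 [355 166  14   8]
scene post 34 [533.  198.9  63.3] [532.3 198.6] [13.7 15.5] 13.6 [380 184   6   7]
base ((529.0553588867188, 239.99102783203125), (336.2933044433594, 338.6317138671875), 0.04624824970960617)
side bed 609 [495.6 218.3  29. ] [499.9 215. ] [ 36.7 108.2] 69.8 [219 282  51  27]
side fence 97 [441.4 238.3  36.3] [441.3 237.9] [47.1 12.2] 71.3 [263 294  14  18]
side post 48 [533.6 205.4  62.2] [534.1 203.8] [12.1 15.7] 43.9 [225 274   8   8]
base ((487.1361083984375, 246.66607666015625), (241.8230438232422, 379.91705322265625), 60.510765075683594)
```

View pics/jigside.png

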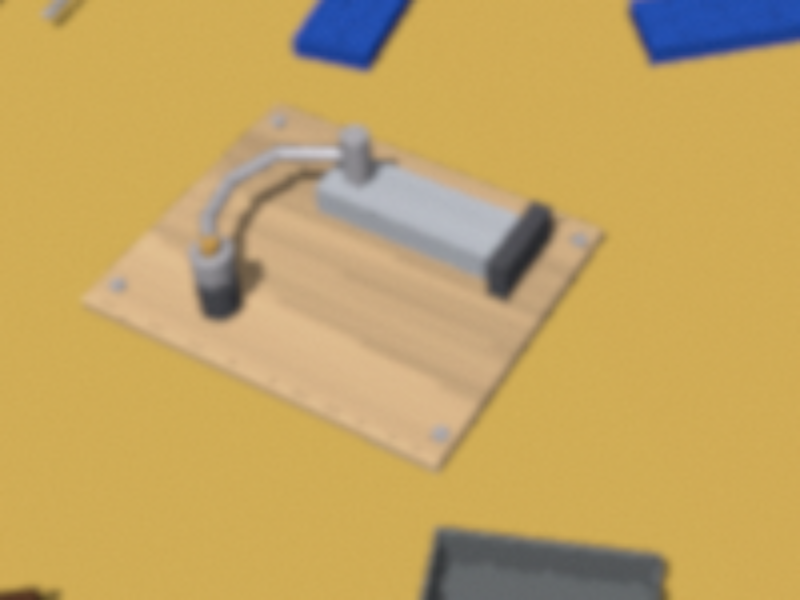

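```bash
cat > plan.py <<'E'
from h import *
def plan(target,yaw_long,n,pose=None,lim=True):
    """target TCP xyz; yaw_long deg = panel long axis (tool z must be parallel). prints constant row for n rows"""
    s=manip.read_state();p=s['eef_pos'];M=rot(s['eef_rot'])
    z=M[:,2];a=np.degrees(np.arctan2(z[1],z[0]));d=(yaw_long-a+90)%180-90   # world ccw turn needed
    spin=-np.radians(d)/n  # tool x is down
    A=sum(M@R.from_rotvec([i*spin,0,0]).as_matrix() for i in range(n))
    sh=np.linalg.solve(A,np.array(target)-p)
    print('t',round(s['clock'],2),'p',np.round(p,1),'x',np.round(M[:,0],3),'z-yaw',round(a,1),'turn',round(d,1),'row',np.round(sh,2),round(spin,4),'gap',round(s['finger_gap'],1),'F',np.round(s['wrist_force'],1))
E
python3 - <<'E'
from plan import *
plan([487,-97,150],-15,10)
E
```

```text
t 0.8 p [ 211.5 -507.7  216.4] x [-0.  0. -1.] z-yaw -157.4 turn -37.6 row [  6.64 -38.82 -32.05] 0.0657 gap 94.3 F [0.2 0.3 0.6]
```

```bash
sed -i 's/lim=True):/big=0):/; s/+90)%180-90 /+90)%180-90+big /' plan.py
python3 - <<'E'
from plan import *
plan([487,-97,170],-15,20,big=180)
E
```

```text
t 0.8 p [ 211.5 -507.7  216.4] x [-0.  0. -1.] z-yaw -157.4 turn 142.4 row [  2.32  18.19 -26.86] -0.1242 gap 94.3 F [0.2 0.3 0.6]
```

```bash
python3 -m handwheel '[[[2.3,18.2,-26.9],-0.124],[[2.3,18.2,-26.9],-0.124],[[2.3,18.2,-26.9],-0.124],[[2.3,18.2,-26.9],-0.124],[[2.3,18.2,-26.9],-0.124],[[2.3,18.2,-26.9],-0.124],[[2.3,18.2,-26.9],-0.124],[[2.3,18.2,-26.9],-0.124],[[2.3,18.2,-26.9],-0.124],[[2.3,18.2,-26.9],-0.124]]' 0 20
python3 -m handwheel '[[[2.3,18.2,-26.9],-0.124],[[2.3,18.2,-26.9],-0.124],[[2.3,18.2,-26.9],-0.124],[[2.3,18.2,-26.9],-0.124],[[2.3,18.2,-26.9],-0.124],[[2.3,18.2,-26.9],-0.124],[[2.3,18.2,-26.9],-0.124],[[2.3,18.2,-26.9],-0.124],[[2.3,18.2,-26.9],-0.124],[[2.3,18.2,-26.9],-0.124]]'
python3 - <<'E'
from h import *
s=manip.read_state();print(s['clock'],s['eef_pos'],s['joints'])
c=manip.camera('wrist');save(c,'wrist0');w=cloud(c)
for d in manip.cut_out('long_panel_mid','wrist'):
    m=d['region']&(w[...,2]>10)&(w[...,2]<22);p=w[m]
    if len(p)<5: continue
    r=cv2.minAreaRect(p[:,:2].astype(np.float32))
    print(d['confidence'],np.round(d['centre']),np.round(r[0],1),np.round(r[1],1),round(r[2],1),np.round(np.median(p,0),1),np.median(c['pixels'][m],0))
E
```

```text
clock: 2.05
eef_pos: [497.5, -400.2, 193.1]
eef_rot: [-2.462, 1.571, 2.318]
wrist_force: [-0.2, -0.2, -0.3]
finger_gap: 93.7
clock: 3.3
eef_pos: [488.0, -95.5, 170.4]
eef_rot: [0.566, 1.571, 0.303]
wrist_force: [-0.4, 0.6, 0.3]
finger_gap: 94.3
3.3 [488.04775364 -95.54216522 170.35090583] [-2.67005062e-01  2.27769369e-01  1.72424804e+00  4.85943599e-05
  1.18950488e+00 -1.57533371e+00]
0.78 [421. 235.] [570.5  29.7] [110.9  50.8] 80.1 [567.3  42.7  15.4] [ 45.  95. 195.]
0.74 [279. 197.] [487.1 -96.5] [ 50.1 110.5] 74.9 [483.9 -95.8  15.4] [213. 194. 169.]
0.74 [65. 34.] [ 271.5 -252.1] [51.7 62.1] 88.9 [ 274.  -252.7   15.2] [21. 21. 22.]
0.57 [354.  41.] [347.6  15.6] [108.1  50.9] 21.4 [354.4  16.6  15.3] [ 49.  99. 199.]
```

View pics/wrist0.png

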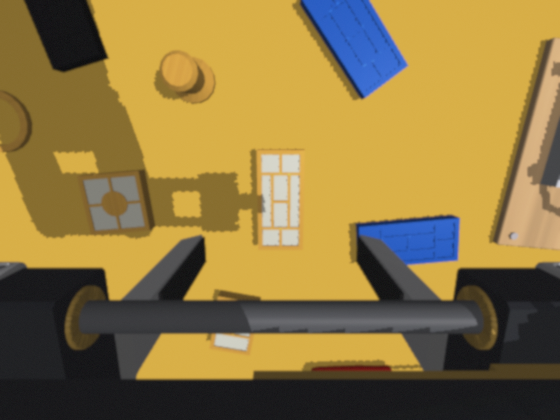

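```bash
python3 - <<'E'
from plan import *
plan([487.1,-96.5,13.5],-15.1,9)
E
```

```text
t 3.4 p [487.5 -94.8 170.5] x [-0.  0. -1.] z-yaw -15.0 turn -0.1 row [17.44 -0.2   0.02] 0.0001 gap 93.7 F [-0.   0.3  0.5]
```

```bash
python3 -m handwheel '[[[25,-0.2,0],0],[[25,-0.2,0],0],[[25,-0.2,0],0],[[25,-0.2,0],0],[[20,-0.2,0],0],[[17,-0.2,0],0],[[12,-0.2,0],0],[[8,-0.2,0],0],[[0,0,0],0],[[0,0,0],0]]' 0 35
python3 -m handwheel '[[[0,0,0],0],[[0,0,0],0],[[0,0,0],0],[[0,0,0],0],[[0,0,0],0],[[0,0,0],0],[[0,0,0],0],[[0,0,0],0],[[0,0,0],0],[[0,0,0],0]]' 255 35
```

```text
clock: 4.65
eef_pos: [488.4, -98.1, 13.9]
eef_rot: [-0.017, 1.57, -0.284]
wrist_force: [0.9, 0.3, 1.1]
finger_gap: 94.3
clock: 5.9
eef_pos: [488.1, -98.0, 13.5]
eef_rot: [1.092, 1.571, 0.825]
wrist_force: [-0.2, 0.9, 0.8]
finger_gap: 49.8
```

```bash
python3 - <<'E'
from plan import *
M=[np.array([.946,-.325]),np.array([497,213])]
t=M[1]-45*M[0];print(t)
plan([487.5,-97.5,150],-15,4);plan([t[0],t[1],150],-19,12)
E
```

```text
[454.43  227.625]
t 5.9 p [488.1 -98.   13.5] x [ 0.  0. -1.] z-yaw -15.3 turn 0.3 row [-34.14   0.09  -0.18] -0.0013 gap 49.8 F [-0.2  0.9  0.8]
t 5.9 p [488.1 -98.   13.5] x [ 0.  0. -1.] z-yaw -15.3 turn -3.7 row [-11.38  25.14 -10.62] 0.0054 gap 49.8 F [-0.2  0.9  0.8]
```

```bash
python3 -m handwheel '[[[-20,0,0],0],[[-40,0,0],0],[[-40,0,0],0],[[-36.5,0,0],0],[[0,25.1,-10.6],0.0054],[[0,25.1,-10.6],0.0054],[[0,25.1,-10.6],0.0054],[[0,25.1,-10.6],0.0054],[[0,25.1,-10.6],0.0054],[[0,25.1,-10.6],0.0054]]'
python3 -m handwheel '[[[0,25.1,-10.6],0.0054],[[0,25.1,-10.6],0.0054],[[0,25.1,-10.6],0.0054],[[0,25.1,-10.6],0.0054],[[0,25.1,-10.6],0.0054],[[0,25.1,-10.6],0.0054],[[0,0,0],0],[[0,0,0],0],[[0,0,0],0],[[0,0,0],0]]'
python3 - <<'E'
from jig import *
s=manip.read_state();print(s['clock'],s['eef_pos'],rot(s['eef_rot'])[:,2],s['finger_gap'])
c=manip.camera('wrist');save(c,'wrist1');w=cloud(c);z=w[...,2]
for nm,zr in [('bed',(27,33)),('fence',(34.5,40)),('post',(60,72))]:
    p,r,st=fit(c,zr,cen=(495,215),rad=90);print(nm,len(p),np.round(p.mean(0),1),np.round(r[0],1),np.round(r[1],1),round(r[2],1),st[:4])
m=(z>120)&(z<165)&(np.hypot(w[...,0]-454,w[...,1]-227)<75)
print('panel',np.round(cv2.minAreaRect(w[m][:,:2].astype(np.float32))[0],1),m.sum(),np.median(w[m],0))
E
```

```text
clock: 7.15
eef_pos: [468.4, 65.0, 149.8]
eef_rot: [-2.2, 1.57, -2.5]
wrist_force: [-0.1, 0.6, -1.0]
finger_gap: 49.6
clock: 8.4
eef_pos: [454.6, 226.6, 150.0]
eef_rot: [-0.188, 1.571, -0.52]
wrist_force: [-0.5, -1.3, -0.4]
finger_gap: 49.2
8.4 [454.5900493  226.5807608  150.00207742] [ 9.45291216e-01 -3.26227699e-01  6.89124314e-05] 49.20181910941199Traceback (most recent call last):
  File "<stdin>", line 5, in <module>
  File "jig.py", line 6, in fit
    k=1+np.argmax(st[1:,4]);p=w[l==k]
        ~~~~~~~~~^^^^^^^^^^
    return _wrapfunc(a, 'argmax', axis=axis, out=out, **kwds)
    return bound(*args, **kwds)
ValueError: attempt to get argmax of an empty sequence
```

View pics/wrist1.png

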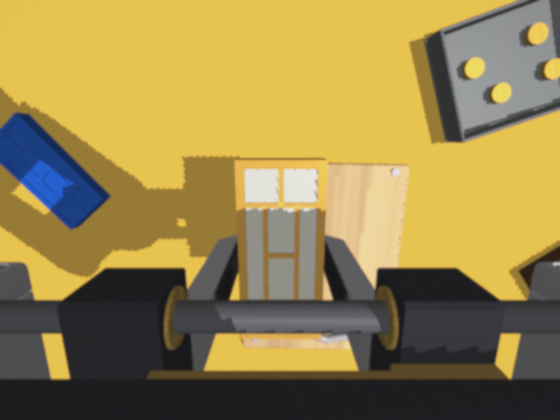

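```bash
python3 -m handwheel '[[[0,0,30],0],[[0,0,35],0],[[0,0,35],0],[[0,0,35],0],[[0,0,35],0],[[0,0,10],0],[[0,0,0],0],[[0,0,0],0],[[0,0,0],0],[[0,0,0],0]]'
cat > m.py <<'E'
from jig import *
s=manip.read_state();print(s['clock'],s['eef_pos'],rot(s['eef_rot'])[:,2],s['finger_gap'])
c=manip.camera('wrist');save(c,'wrist2');w=cloud(c);z=w[...,2]
np.save('w2.npy',w);np.save('px2.npy',c['pixels'])
for nm,zr in [('bed',(26,33)),('fence',(34,40)),('post',(55,75))]:
    try: p,r,st=fit(c,zr,cen=(495,215),rad=90,sat=60);print(nm,len(p),np.round(p.mean(0),1),np.round(r[0],1),np.round(r[1],1),round(r[2],1),st[:4])
    except Exception as e: print(nm,e)
E
python3 m.py
```

```text
clock: 9.7
eef_pos: [624.4, 168.8, 150.2]
eef_rot: [0.597, 1.571, 0.265]
wrist_force: [0.3, -0.0, -0.6]
finger_gap: 49.6
9.7 [624.378124   168.78393595 150.20855378] [ 9.45655381e-01 -3.25170483e-01  2.40327437e-04] 49.578262542843035
bed 4291 [496.  214.8  30.1] [502. 213.] [34. 99.] 70.2 [264   0  41 124]
fence 1 [538.8 205.6  35.7] [538.8 205.6] [0. 0.] 0.0 [289 108   1   1]
post 346 [532.5 201.4  65.8] [532.5 201.5] [14.9 15.1] 71.0 [273  88  20  22]
```

View pics/wrist2.png

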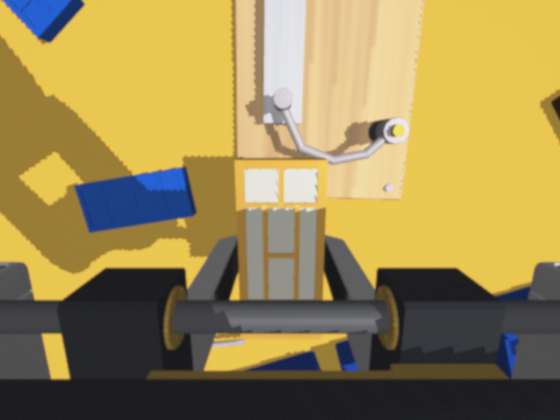

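```bash
python3 - <<'E'
from jig import *
u=np.array([.9409,-.3387]);n=np.array([.3387,.9409]);S=np.array([496.7,214.4])
w=np.load('w2.npy');px=np.load('px2.npy').astype(int)
def uv(w): d=w[...,:2]-S;return d@u,d@n
a,b=uv(w);z=w[...,2]
m=(abs(b)<4)&(a>40)&(a<80)|(0>1)
m=(abs(b-10)<3)&(a>45)&(a<70)
o=np.argsort(a[m]);print([(round(x),round(y),int(g)) for x,y,g in zip(a[m][o][::6],z[m][o][::6],px[m].ptp(1)[o][::6] if hasattr(px,'ptp') else np.ptp(px[m],axis=1)[o][::6])])
mb=(abs(z-30)<3)&(abs(b)<25)&(a<25)&(a>-70)
print('bed v',np.percentile(b[mb],[0,1,50,99,100]))
mp=(z>115)&(z<160)&(abs(b)<30)&(a>40)&(a<250);rows=np.unique(np.where(mp)[0])
s=np.array([624.4,168.8])-S;print('tcp uv',s@u,s@n,'panel a',np.percentile(a[mp],[0,.5,1]),'v',np.percentile(b[mp&(a<105)],[0,1,99,100]),np.median(z[mp]))
for cam in ['scene','side']:
    c=manip.camera(cam);w=cloud(c);a,b=uv(w);z=w[...,2]
    f=(z>34)&(z<40)&(abs(a+60)<15)&(abs(b)<40);print(cam,'fence u',np.percentile(a[f],[0,5,50,95,100]).round(1),'v',np.percentile(b[f],[0,2,98,100]).round(1),np.median(z[f]),f.sum())
    f=(abs(z-30)<2.5)&(abs(a)<75)&(abs(b)<25);print('bed u',np.percentile(a[f],[0,2,98,100]).round(1),'v',np.percentile(b[f],[0,2,98,100]).round(1))
E
```

```text
[(45, 29, 4), (46, 29, 4), (47, 29, 4), (48, 30, 4), (49, 31, 5), (50, 31, 5), (51, 31, 5), (52, 48, 5), (53, 50, 5), (54, 51, 7), (54, 51, 6), (55, 52, 4), (57, 50, 8), (58, 52, 10), (58, 52, 4), (59, 51, 8), (60, 51, 9), (61, 50, 17), (61, 52, 6), (62, 52, 5), (62, 51, 5), (63, 52, 5), (64, 52, 6), (65, 52, 4), (65, 50, 20), (66, 52, 5), (67, 51, 4), (67, 50, 45), (67, 51, 27), (68, 52, 6), (68, 10, 86), (69, 10, 58), (70, 52, 5)]
bed v [-16.54643152 -16.42817805   0.29053352  16.99669457  17.41795063]
tcp uv 135.59765 0.34695000000000653 panel a [78.66064455 78.97055876 79.17324038] v [-26.03479321 -25.30961348  23.61710937  24.22804304] 152.08976562153083
scene fence u [-69.  -68.5 -59.9 -52.8 -45.2] v [-27.7 -24.8  24.3  24.4] 36.450152168027216 59
bed u [-66.4 -57.9  52.7  55.3] v [-24.9 -19.2  16.3  19.3]
side fence u [-66.3 -65.9 -60.1 -54.6 -53.4] v [-24.2 -21.6  26.2  27.1] 36.29114372609382 112
bed u [-66.6 -65.8  53.2  55.9] v [-22.9 -15.1  19.   24.9]
```

```bash
python3 - <<'E'
from plan import *
u=np.array([.9409,-.3387]);n=np.array([.3387,.9409]);S=np.array([496.7,214.4])
t=S-33.5*u+.4*n
plan([*t,150],-19.8,6);plan([*t,57.5],-19.8,10)
E
```

```text
t 9.85 p [624.6 168.6 150.1] x [ 0.  0. -1.] z-yaw -19.0 turn -0.8 row [ 1.000e-02  2.600e-01 -2.822e+01] 0.0024 gap 49.8 F [ 0.5 -0.2 -1.5]
t 9.85 p [624.6 168.6 150.1] x [ 0.  0. -1.] z-yaw -19.0 turn -0.8 row [  9.25   0.15 -16.93] 0.0014 gap 49.8 F [ 0.5 -0.2 -1.5]
```

```bash
python3 -m handwheel '[[[0,0.3,-28.2],0.0024],[[0,0.3,-28.2],0.0024],[[0,0.3,-28.2],0.0024],[[0,0.2,-28.2],0.0024],[[0,0.2,-28.2],0.0024],[[0,0.2,-28.2],0.0024],[[30,0,0],0],[[30,0,0],0],[[22,0,0],0],[[10.5,0,0],0]]'
python3 - <<'E'
from plan import *
u=np.array([.9409,-.3387]);n=np.array([.3387,.9409]);S=np.array([496.7,214.4])
plan([*(S+9.5*u+.4*n),57.5],-19.8,6)
c=manip.camera('side');cv2.imwrite('pics/s2.png',cv2.resize(c['pixels'][200:400,140:400,::-1],None,fx=3,fy=3))
E
```

```text
clock: 11.1
eef_pos: [465.2, 225.8, 56.6]
eef_rot: [-2.431, 1.57, -2.777]
wrist_force: [0.8, 0.9, -0.9]
finger_gap: 49.8
t 11.1 p [465.2 225.8  56.6] x [-0.001 -0.    -1.   ] z-yaw -19.8 turn 0.0 row [-0.16  0.05  7.17] -0.0001 gap 49.8 F [ 0.8  0.9 -0.9]
```

View pics/s2.png

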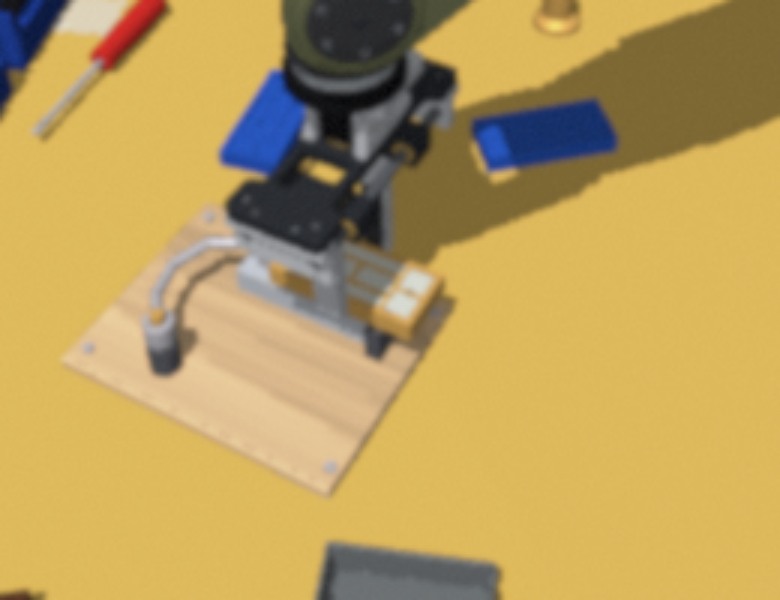

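```bash
python3 -m handwheel '[[[0,0,6],0],[[0,0,6],0],[[0,0,6],0],[[0,0,6],0],[[0,0,6],0],[[0,0,6],0],[[0,0,5],0],[[0,0,3],0],[[0,0,0],0],[[0,0,0],0]]'
cat > chk.py <<'E'
from plan import *
import sys
u=np.array([.9409,-.3387]);n=np.array([.3387,.9409]);S=np.array([496.7,214.4])
s=manip.read_state();d=s['eef_pos'][:2]-S;f=s['wrist_force'];print('t',s['clock'],'tcp uv',d@u,d@n,'z',s['eef_pos'][2],'Fu',f[:2]@u,'Fv',f[:2]@n,'Fz',f[2],'gap',s['finger_gap'])
c=manip.camera('wrist');save(c,sys.argv[1]);w=cloud(c);d=w[...,:2]-S;a,b,z=d@u,d@n,w[...,2]
t=s['eef_pos'][2]
m=(abs(z-(t+2.5))<5)&(abs(b)<30)&(abs(a+20)<60)
print('rear',np.percentile(a[m],[0,1]),'v',np.percentile(b[m&(a<-25)],[0,1,99,100]),np.median(z[m]))
f=(z>33)&(z<41)&(a<-40)&(a>-80)&(abs(b)<30)
if f.sum(): print('fence',np.percentile(a[f],[1,50,99]),np.percentile(b[f],[1,99]),np.median(z[f]),f.sum())
E
python3 chk.py w3
python3 - <<'E'
from h import *
c=manip.camera('side');cv2.imwrite('pics/s3.png',cv2.resize(c['pixels'][200:400,140:400,::-1],None,fx=3,fy=3))
E
```

```text
clock: 12.4
eef_pos: [506.7, 210.9, 57.3]
eef_rot: [-2.622, 1.57, -2.968]
wrist_force: [-4.8, -0.8, -0.4]
finger_gap: 49.5
t 12.4 tcp uv 10.589513901322853 0.047656267622039374 z 57.31218957824593 Fu -4.299647775577797 Fv -2.3592431539625967 Fz -0.3786795603158009 gap 49.523929187088314
rear [-46.10628403 -45.50618082] v [-25.49472093 -24.87851566  24.08197988  24.66561745] 59.22625217861369
fence [-66.7776483  -61.01293155 -55.15318311] [-23.89539828  25.38414722] 37.14164506149831 1729
```

View pics/w3.png

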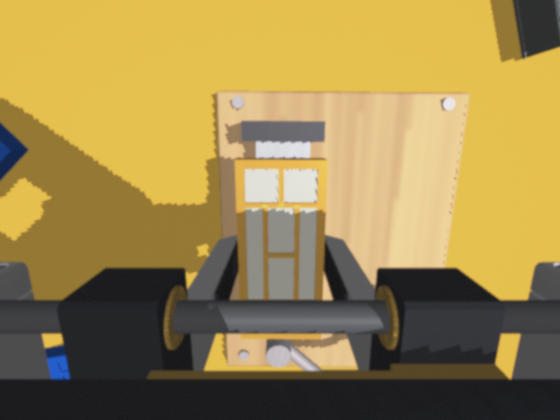

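View pics/s3.png

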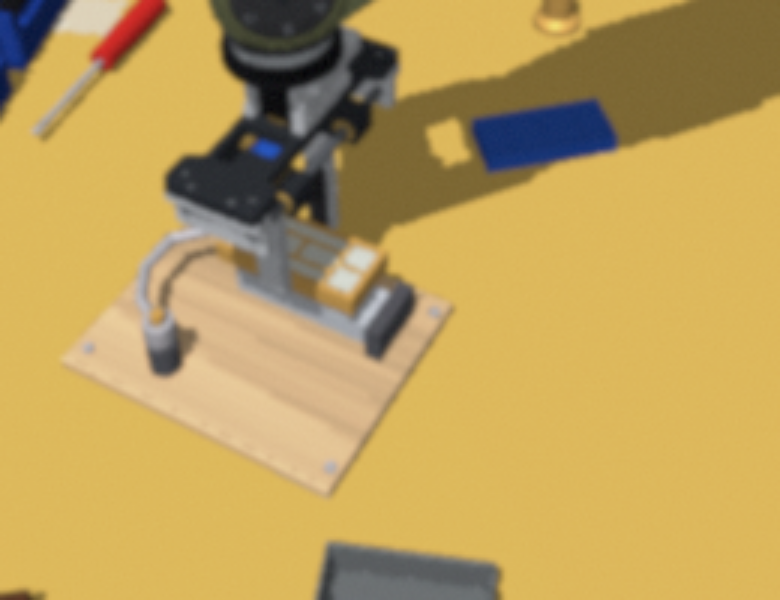

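```bash
python3 -m handwheel '[[[2,0.4,0],0],[[3,0.4,0],0],[[3,0,0],0],[[2,0,0],0],[[1.5,0,0],0],[[1,0,0],0],[[0.5,0,0],0],[[0,0,0],0],[[0,0,0],0],[[0,0,0],0]]'
python3 chk.py w4
```

```text
clock: 13.75
eef_pos: [507.4, 212.0, 44.7]
eef_rot: [1.651, 1.57, 1.305]
wrist_force: [-4.7, 2.2, 0.0]
finger_gap: 49.8
t 13.75 tcp uv 10.839574214756336 1.3501505075300924 z 44.73757209543268 Fu -5.185753286029249 Fv 0.43402972005208557 Fz 0.033396678586614104 gap 49.778870091057875
rear [-45.87602667 -45.27412729] v [-24.2008634  -23.67926376  25.29112727  26.07675761] 46.54811439681187
fence [-66.97456976 -61.06900295 -45.70080946] [-23.65861957  25.18681217] 37.16902812679123 2082
```

Fence now faces the panel end with a 9 mm gap and the underside about 0.5 mm above the bed. Sliding back to the fence.

```bash
python3 -m handwheel '[[[0.3,-0.1,-2],0],[[0.2,-0.1,-2],0],[[0,0,-2],0],[[0,0,-1.5],0],[[0,0,-0.8],0],[[0,0,-0.7],0],[[0,0,-0.5],0],[[0,0,0],0],[[0,0,0],0],[[0,0,0],0]]'
python3 chk.py w5
```

```text
clock: 15.05
eef_pos: [498.4, 214.8, 44.0]
eef_rot: [0.45, 1.57, 0.104]
wrist_force: [0.1, 2.0, -2.3]
finger_gap: 49.3
t 15.05 tcp uv 1.4400810935915502 0.9416862999873077 z 43.98069822732094 Fu -0.5529256609306346 Fv 1.9231557672541633 Fz -2.2952011406491866 gap 49.28151344536329
rear [-55.21156767 -54.66918346] v [-24.67608489 -24.06262466  24.91817375  25.42282192] 45.815657009558194
fence [-67.19898691 -61.16936846 -55.05166291] [-23.84092607  25.33933613] 37.122287005692016 1994
```

```bash
python3 -m handwheel '[[[0,0,0],0],[[0,0,0],0],[[0,0,0],0],[[0,0,0],0],[[0,0,0],0],[[0,0,0],0],[[0,0,0],0],[[0,0,0],0],[[0,0,0],0],[[0,0,0],0]]' 60
python3 chk.py w6
python3 -m handwheel '[[[-5,0,0],0],[[-10,0,0],0],[[-20,0,0],0],[[-25,0,0],0],[[-25,0,0],0],[[-25,0,0],0],[[-5,0,20],0],[[0,0,30],0],[[0,0,30],0],[[0,0,30],0]]'
python3 -m handwheel '[[[0,0,30],0],[[0,0,20],0],[[0,0,10],0],[[0,0,0],0],[[0,0,0],0],[[0,0,0],0],[[0,0,0],0],[[0,0,0],0],[[0,0,0],0],[[0,0,0],0]]'
python3 - <<'E'
from h import *
u=np.array([.9409,-.3387]);n=np.array([.3387,.9409]);S=np.array([496.7,214.4])
c=manip.camera('wrist');a=cloud(c);save(c,'w7');d=a[...,:2]-S;p,q,z=d@u,d@n,a[...,2]
m=(abs(z-46)<4)&(abs(q)<35)&(abs(p)<60)
r=cv2.minAreaRect(np.stack([p[m],q[m]],1).astype(np.float32));print(r,np.percentile(z[m],[2,50,98]))
for lo,hi in[(-55,-30),(-30,0),(0,30),(30,55)]:
  k=m&(p>lo)&(p<hi);print(lo,k.sum(),np.median(z[k]),np.percentile(q[k],[1,99]))
k=(z>56)&(z<75)&(p>45)&(p<80)&(abs(q)<15);print('nose',p[k].mean(),q[k].mean(),k.sum())
s=manip.camera('side')
cv2.imwrite('pics/fin.png',np.hstack([cv2.resize(c['pixels'][:,:,::-1],(400,300)),cv2.resize(s['pixels'][235:385,140:340,::-1],(400,300))]))
E
```

```text
clock: 16.35
eef_pos: [498.2, 214.8, 44.0]
eef_rot: [2.127, 1.571, 1.781]
wrist_force: [0.5, 0.5, -0.0]
finger_gap: 72.0
t 16.35 tcp uv 1.2189494707671222 0.9076015448509839 z 43.959370017093015 Fu 0.2695304754067638 Fv 0.58089952537025 Fz -0.02067715720779538 gap 72.02082226567775
rear [-55.20056583 -54.84150597] v [-24.7217932  -24.11575079  24.80589916  25.37733645] 45.73681876683597
fence [-66.8872863  -61.35778187 -55.22373128] [-23.82652943  25.28785942] 37.14579821832571 1954
clock: 17.65
eef_pos: [602.6, 177.2, 159.9]
eef_rot: [0.603, 1.57, 0.257]
wrist_force: [-0.7, 0.2, 0.3]
finger_gap: 71.9
clock: 18.9
eef_pos: [658.1, 157.2, 158.9]
eef_rot: [0.35, 1.571, 0.004]
wrist_force: [-0.5, 0.1, 0.5]
finger_gap: 71.9
((24.715396881103516, 0.37787437438964844), (50.1922607421875, 60.856056213378906), 89.80509185791016) [43.97058594 45.85413553 47.84815507]
  return _methods._mean(a, axis=axis, dtype=dtype,
  ret = ret.dtype.type(ret / rcount)
Traceback (most recent call last):
IndexError: index -1 is out of bounds for axis 0 with size 0
```

```bash
python3 - <<'E'
from h import *
u=np.array([.9409,-.3387]);n=np.array([.3387,.9409]);S=np.array([496.7,214.4])
for cam in ['wrist','side','scene']:
    c=manip.camera(cam);a=cloud(c);d=a[...,:2]-S;p,q,z=d@u,d@n,a[...,2]
    m=(abs(z-46)<4)&(abs(q)<30)&(abs(p)<60)&(np.hypot(p-63,q)>9)
    r=cv2.minAreaRect(np.stack([p[m],q[m]],1).astype(np.float32));print(cam,np.round(r[0],1),np.round(r[1],1),round(r[2],1),np.median(z[m]))
    k=(z>58)&(z<75)&(p>45)&(p<85)&(abs(q)<20);print('nose',np.round([p[k].mean(),q[k].mean(),p[k].min(),p[k].max()],1),k.sum())
    if cam=='side': A=cv2.resize(c['pixels'][235:385,140:340,::-1],(400,300))
    if cam=='wrist': B=cv2.resize(c['pixels'][:,:,::-1],(400,300))
cv2.imwrite('pics/fin.png',np.hstack([B,A]))
E
```

```text
wrist [24.5  0.3] [61.1 50.2] 0.1 45.85503472450287
nose [63.2 -2.7 54.9 70.5] 337
side [1.1 1.1] [111.7  53.6] 0.3 44.687930159871485
nose [62.8 -0.3 55.6 71. ] 47
scene [ 0.5 -0.7] [ 53.9 115.7] 89.0 45.895518336483065
nose [64.1 -4.8 56.6 72.1] 32
```

View pics/fin.png

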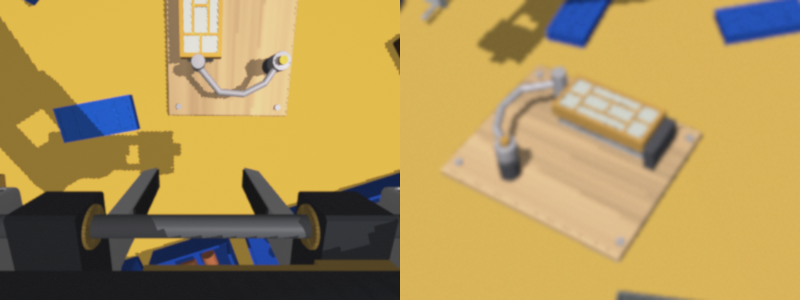

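The pictures show the panel flat on the bed with its fretwork up. The nose, at about (197,62) in the left picture, touches one end and the fence touches the other. The robot is clear.

```bash
python3 -c "
from cell import manip
print(manip.sign_off(), manip.read_state()['clock'])"
```

```text
the job is handed in; nothing more can be done
the job is handed in; nothing more can be done
```

The long white panel is loaded in the jig, and I handed the job in at about 19 s of the 38 s. I gripped it across its middle and pushed the arm back with its leading end, just above the fence. I then lowered it onto the bed, slid it back to the fence and let go.

**Last checks (in the jig's frame):**
- **Lying flat:** the top measured 45.9 mm above the table against an expected 46. The panel is within about 0.3° of the bed line, fretwork up.
- **Centred:** the wrist camera puts its centre 0.3 mm off my estimated bed line.
- **Fence end:** just before I withdrew, the end measured about 55 mm from the seat, at the fence face.
- **Arm:** the nose is at x = 63 mm, touching the other end, which matches a held long panel.
- **Robot:** it is well clear of everything. The largest force I read was about 5 N.

**Disagreements:**
- **Centring:** the side and scene cameras put the centre at +1.1 and -0.7 mm across. They blur edges more, so I went by the wrist camera.
- **Bed end:** the arm end of the bed measured about 55 mm from the seat where 59 was expected. I located the seat from the nose instead, and the fence position agreed with that.

One check script crashed while I was inspecting the result because part of the panel was out of view. I reran it on all three cameras.

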